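# Fit the filter cartridge to the bench dust extractor

## Robot

A 6-joint arm with a two-finger parallel gripper is mounted at the origin on the work surface. World frame = base frame: x ahead of the robot, y to its left, z up, the work surface at z = 0. Lengths are in m, angles in rad, forces in N, time in s.
With the tool pointing down it reaches from about 0.25 to 0.775 m from the base axis. Payload 4 kg.
Tool frame: the origin (TCP) lies between the finger pads; the fingertips stand 8 mm ahead of it and the grasp point (between the pads) lies 11 mm behind it; z points along the fingers, y is the line along which they close (so a half turn about z gives the same grasp; the last joint's range is limited). The gripper opens to 85 mm and grips with 20 to 120 N. Pads are 22 mm wide; open, the fingers measure 114 mm over their backs; the gripper's body (76 mm by 85 mm) begins 54 mm behind the grasp point. The pads swing forward as they close: fully open they stand 13 mm farther back than shut.
Start: joints at [1.142, 0.087, 1.371, -0, 1.684, -0.103], TCP at [0.176, 0.521, 0.219] pointing down, gripper open.
Joint ranges: [-3.1, 3.1], [-0.76, 2.03], [0.27, 2.55], [-1.08, 4.22], [0.17, 2.65], [-2.57, 2.57]. Speed limits (rad/s): [2.79, 2.79, 3.14, 3.14, 3.14, 3.14].

## Interface

Orientations are given as a rotation vector (axis times angle).
In Python, from cell import ctrl, planner, imaging gives the robot as it stands. The module is installed in compiled form; this text tells all that it offers. Calls block until the motion is done:
- ctrl.move_ptp(position, orientation): joint-space move of the TCP to a pose.
- ctrl.movel(position, orientation=None, v=0.15): straight line of the TCP; orientation=None keeps the orientation; v is the mean speed in m/s.
- ctrl.set_joints(angles): joint-space move.
- ctrl.command_gripper(opening, force=None): opening from 0.0 (shut) to 1.0 (fully open); force is the grip in N (None keeps the last); returns when the fingers have stopped.
- ctrl.hold(seconds).
- planner.solve_ik(position, orientation): joint angles nearest the present ones, or None.
- ctrl.get_obs(): the state.
- imaging.camera(name): name is "scene" or "top" or "wrist"; returns a dict with "image" (384x512x3 uint8, red, green, blue), "range_z" (384x512 float32, m along the optical axis (not along the pixel's ray), 0 where there is no reading), "vfov" (degrees; the focal length in pixels is half the picture's height over the tangent of half this angle, whatever the lens; pixels are square), "cx", "cy" (the principal point, pixels), "R" (3x3) and "t" (3): a world point X has camera coordinates R X + t; the wrist camera has in their place "tool_from_camera" (4x4, takes a point from camera to tool coordinates, whose origin is the TCP and whose axes are the flange's). Camera axes: x right, y down, z forward; pixel columns grow to the right and rows downward; lengths in m; the calibration is good to about 2 mm. A picture is of the moment at which its call begins: read the wrist's pose just before it.
A pose or a line that the arm cannot do raises ctrl.IKError and nothing moves.
- ctrl.sign_off(): hands the job in; it is judged then, once.
The state is a dict: "time_s": time; "joints": joint angles; "qd": joint speeds; "effort": joint torques, N m; "eef_pos": TCP position; "tcp_rot": TCP orientation; "wrist_force": force on the tool from outside, world axes, zero at the start; "wrist_torque": the same for the moment, N m; "gripper_width": opening from 0.0 (shut) to 1.0 (fully open); "finger_force": force on a finger pad.
Only numpy, scipy, OpenCV 4.12 (cv2) and the standard library are available. Lean on these libraries where they do the work, as an engineer would, in place of code of your own. Each camera call takes 0.05 s, during which the arm holds its last target. There are 200 camera calls.

## Task

Fit the filter cartridge into the round collar on top of the dust extractor: enter its two lugs through the collar's two slots, push it down against the spring, turn it clockwise (seen from above) about a quarter-turn to the stop, and let it spring up into its lock so that it stays there upright when you let go. Leave the jar, the wood offcut and the mug where they stand.

Things in the scene. Friction and masses are not known exactly. Their poses are not given: they have to be found in the camera images.
- cartridge_grip (a point): Centre of the grip bar on top of the loose filter cartridge (about 220 g), which starts upright on the bench. Bar: black plastic, 50 mm long (x axis), 16 mm thick (y), 42 mm tall; this point is half-way up it, 107 mm above the cartridge's foot. z up the axis. Below the bar: black cap 64 mm wide (78 to 86 mm above the foot), then white pleated drum 63 mm wide down to 32 mm.
- cartridge_foot (a point): Centre of the cartridge's flat foot, axes as the grip. The neck above it is black, 52 mm diameter, 32 mm high, bevelled in its lowest 5 mm. Two lugs stick out of it in line with the grip bar (+x and -x) to 36 mm from the axis, each 16 mm wide, 4 to 12 mm above the foot. The cartridge is the same after a half turn.
- extractor: Dust extractor, fixed, its place differs each run: grey box, top 80 mm above the bench, from x = -80 to 140 and y = -100 to 100 mm in its frame; black motor dome (72 mm wide, top at 110 mm) at x = 95 mm. Origin on the bench straight below the collar's centre; z up; x is the line through the collar's two entry slots.
- collar_top (a point): Centre of the open top of the aluminium collar, 120 mm above the bench; axes as the extractor. 96 mm outside diameter; 57 mm hole in its inward lip; two opposite slots through the lip at +x and -x, 22 mm wide at the hole, 31 mm outside, reaching 39 mm from the axis. With lugs in the slots and let go, the foot rests on a sprung plate 14 mm below this point and cannot turn.
- lock_seat (a point): Where the foot's centre is when locked, 18 mm below the collar top; axes as the extractor. To turn, first push the foot to 22-28 mm below the top (28 is the bottom; 4 to 9 N). It then turns only clockwise from above (falling yaw), to a stop about 81 degrees from the slots. From 69 to 81 degrees the lugs lie under a recess: eased off, it springs up 4 mm and is locked.
- jar_center (a point): Centre of a glass jar with a steel lid, 64 mm diameter, 85 mm tall: a bystander.
- offcut_center (a point): Centre of a wood offcut, 120 x 60 x 40 mm, lying flat: a bystander.
- mug_center (a point): Centre of a white mug, 80 mm diameter, 90 mm tall, with a handle: a bystander.
Things that resemble listed ones, but are neither listed nor needed, are in the scene too. Leave any turquoise look-alike of the part that bears cartridge_grip alone.

How it is judged:
By the outcome, as a careful person would: the job done as asked, in the order asked, and still so for the second after the job is handed in, with the robot touching nothing.
It also fails if it takes over 48 s, if anything falls off the work surface, if the arm or the gripper's body presses on something with over 40 N, if the wrist force passes 120 N, or if a joint passes its speed limit or range.

## Working session

There is one attempt and no reset: what is moved stays moved. The work goes in short steps, each a Python script; the robot and the scene stay as the last script left them, time stands still between calls to the robot, and variables do not carry over. Pictures are saved under pics/ and viewed, at most 10 in all, crops included, and the job is handed in when it is done.

```bash
mkdir -p pics; cat > h.py <<'E'
import numpy as np, cv2
from cell import ctrl, planner, imaging
from scipy.spatial.transform import Rotation as Rn
def snap(n):
    o=ctrl.get_obs(); c=imaging.camera(n)
    c['f']=192/np.tan(np.radians(c['vfov'])/2)
    if n=='wrist':
        T=np.array(c['tool_from_camera']); Rt=Rn.from_rotvec(o['tcp_rot']).as_matrix()
        c['Rwc']=Rt@T[:3,:3]; c['pc']=Rt@T[:3,3]+np.array(o['eef_pos'])
    else:
        c['Rwc']=np.array(c['R']).T; c['pc']=-c['Rwc']@np.array(c['t'])
    return c
def cloud(c):
    v,u=np.mgrid[0:384,0:512]; z=c['range_z']
    P=np.stack([(u-c['cx'])/c['f']*z,(v-c['cy'])/c['f']*z,z],-1)
    return P@c['Rwc'].T+c['pc']
def pix2z(c,u,v,z):
    d=c['Rwc']@np.array([(u-c['cx'])/c['f'],(v-c['cy'])/c['f'],1]); return c['pc']+d*(z-c['pc'][2])/d[2]
def save(c,name,box=None,s=1):
    im=cv2.cvtColor(c['image'],cv2.COLOR_RGB2BGR)
    if box: im=im[box[1]:box[3],box[0]:box[2]]
    cv2.imwrite('pics/'+name,cv2.resize(im,None,fx=s,fy=s,interpolation=cv2.INTER_CUBIC))
def down(yaw): # tool z down, tool y axis (closing) at angle yaw from world x... tool x at yaw
    return (Rn.from_euler('z',yaw)*Rn.from_euler('x',np.pi)).as_rotvec()
E
python3 - <<'E'
from h import *
import pickle
t=snap('top'); s=snap('scene'); pickle.dump((t,s),open('c.pkl','wb'))
save(t,'top.png',s=1.5); save(s,'scene.png',s=1.5)
print(t['pc'],s['pc'],t['f'],s['f']); o=ctrl.get_obs(); print(o['tcp_rot'],Rn.from_rotvec(o['tcp_rot']).as_matrix().round(3),o['time_s'])
E
```

```text
[0.3095517  0.0029389  1.67291026] [ 2.00135685 -0.39808541  1.13342736] 446.483907245015 453.48091387540455
[-0.50940309 -3.09944039  0.00312017] [[-0.947  0.32  -0.001]
 [ 0.32   0.947 -0.002]
 [ 0.    -0.002 -1.   ]] 0.1
```

View pics/top.png

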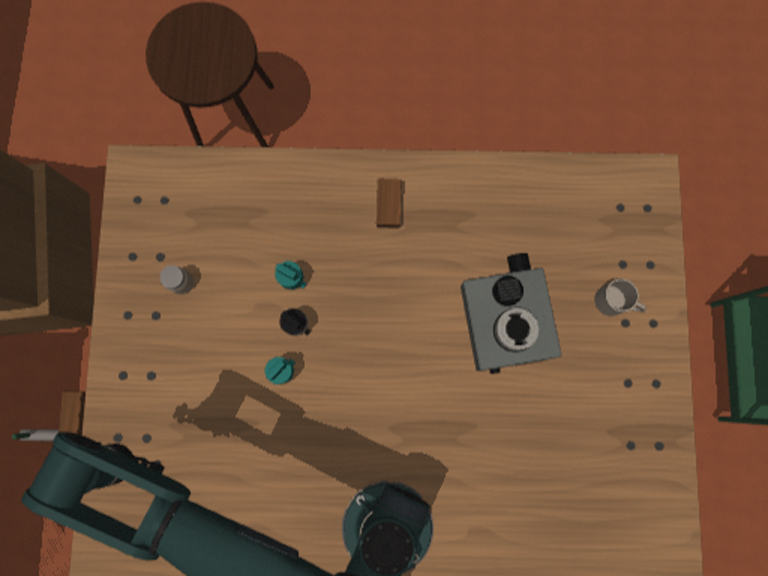

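View pics/scene.png

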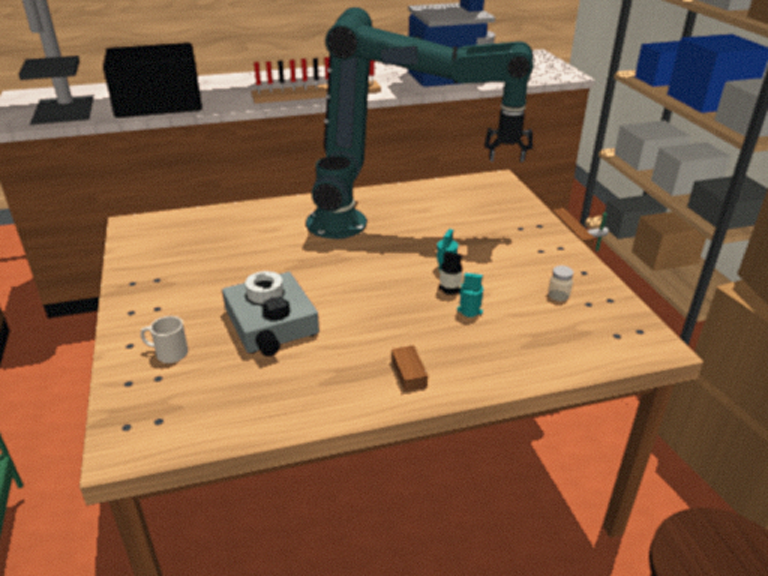

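The top view (1.5× enlarged) shows three cartridge-shaped things: turquoise at (289,275) and (279,370), and black and white at (293,321). The black one fits the description, with its white drum visible in the scene view at (451,275). The collar is at (517,330), the dome at (508,290), the jar at (174,279), the offcut at (390,203) and the mug at (618,297). Next I'll confirm with a crop.

```bash
python3 - <<'E'
from h import *
import pickle
t,s=pickle.load(open('c.pkl','rb'))
im=cv2.cvtColor(t['image'],cv2.COLOR_RGB2BGR)
a=cv2.resize(im[190:240,170:220],(400,400),interpolation=cv2.INTER_CUBIC)
b=cv2.resize(im[194:244,320:370],(400,400),interpolation=cv2.INTER_CUBIC)
cv2.imwrite('pics/crop.png',np.clip(np.hstack([a,b])*1.4,0,255).astype('uint8'))
P=cloud(t)
for n,(u,v,z) in dict(grip=(195.5,214,.128),collar=(344.7,219.5,.12),dome=(338.5,193.5,.11),t1=(193,183,.12),t2=(186,247,.12)).items():
    print(n,pix2z(t,u,v,z).round(3),P[int(v),int(u)].round(3))
# collar rim: bright pixels height ~.12
m=(abs(P[...,2]-.12)<.012)&(np.hypot(P[...,0]-pix2z(t,344.7,219.5,.12)[0],P[...,1]-pix2z(t,344.7,219.5,.12)[1])<.06)
q=P[m][:,:2].astype(np.float32); print(len(q),cv2.minEnclosingCircle(q),q.mean(0))
m=(P[...,2]>.09)&(np.hypot(P[...,0]-pix2z(t,195.5,214,.128)[0],P[...,1]-pix2z(t,195.5,214,.128)[1])<.05)
q=P[m]; print(len(q),q.mean(0),q[:,2].max()); 
m=(abs(P[...,2]-.08)<.008)&(P[...,1]<-.15)&(P[...,1]>-.5); q=P[m][:,:2].astype(np.float32); print(cv2.minAreaRect(q))
E
```

```text
grip [0.479 0.225 0.128] [0.478 0.226 0.134]
collar [ 0.468 -0.295  0.12 ] [ 0.471 -0.295  0.107]
dome [ 0.562 -0.276  0.11 ] [ 0.564 -0.275  0.107]
t1 [0.589 0.24  0.12 ] [0.587 0.238 0.131]
t2 [0.365 0.255 0.12 ] [0.365 0.257 0.106]
393 ((0.47317802906036377, -0.2944173514842987), 0.04918571934103966) [ 0.4724771  -0.29459357]
81 [0.48410018 0.23106132 0.12121766] 0.13448806983062012
((0.5234431624412537, -0.28481292724609375), (0.263380229473114, 0.20072248578071594), 10.922833442687988)
```

View pics/crop.png

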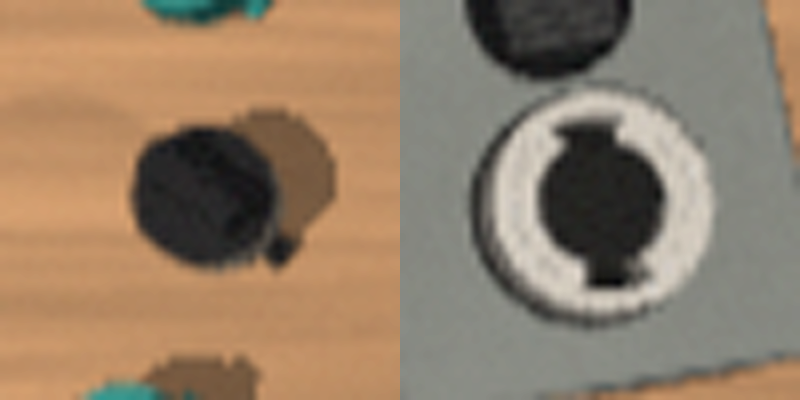

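The crop shows the black cartridge at about (205,195), with a lug sticking out lower right at (285,248), so its bar is at roughly 45° yaw. The collar slots are at (587,130) and (605,275), roughly 8–11° yaw. I'll take a closer wrist view above the cartridge.

```bash
python3 - <<'E'
from h import *
ctrl.move_ptp([0.479,0.227,0.30],down(np.radians(45)))
ctrl.command_gripper(0.6,40)
c=snap('wrist'); o=ctrl.get_obs(); print(o['time_s'],o['joints'],o['gripper_width'],c['f'],c['pc'])
save(c,'w1.png',s=1.5)
import pickle; pickle.dump(c,open('w1.pkl','wb'))
P=cloud(c); m=(P[...,2]>.12)&(P[...,2]<.14)&(np.hypot(P[...,0]-.479,P[...,1]-.225)<.06)
q=P[m]; print(len(q),cv2.minAreaRect(q[:,:2].astype(np.float32)),q.mean(0))
E
```

```text
2.1667 [3.35970069e-01 4.11524409e-02 1.26023629e+00 1.22667041e-05
 1.84025497e+00 1.12093776e+00] 0.6004345100661747 309.9947928497136 [0.52629662 0.27403971 0.45505201]
693 ((0.4833388328552246, 0.23300467431545258), (0.05018189176917076, 0.016041817143559456), 55.057716369628906) [0.4840458  0.23382503 0.12787268]
```

View pics/w1.png

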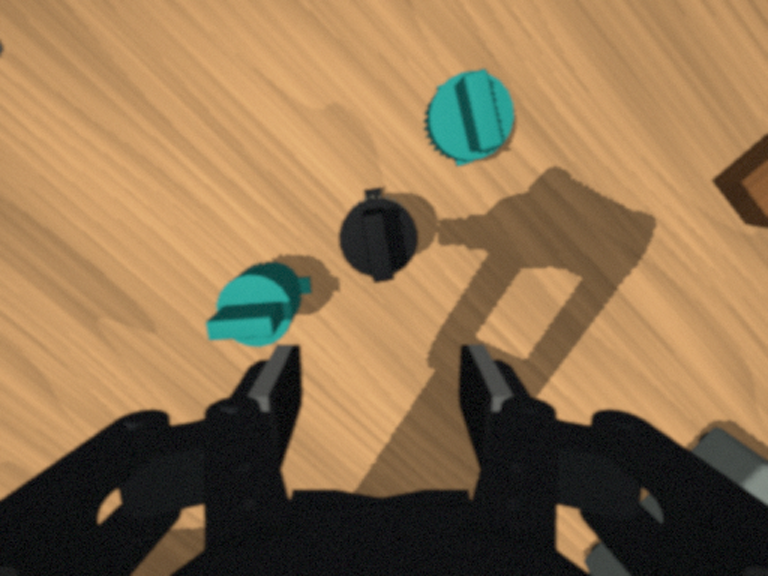

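The wrist view shows the black bar at (380,240), between the turquoise ones at (470,115) and (255,310). The depth rectangle is 50×16 mm at (0.483, 0.233), yaw 55°, which matches the described bar. I'll grasp it, lift it, and look at the collar on the way.

```bash
python3 - <<'E'
from h import *
import pickle
r=down(np.radians(55.06))
ctrl.move_ptp([.4833,.2330,.18],r)
ctrl.movel([.4833,.2330,.099],v=.1)
ctrl.command_gripper(0.0,70)
o=ctrl.get_obs(); print(o['time_s'],o['gripper_width'],o['finger_force'],o['wrist_force'],o['eef_pos'])
ctrl.movel([.4833,.2330,.29],v=.2)
o=ctrl.get_obs(); print(o['gripper_width'],o['finger_force'],o['wrist_force'],o['wrist_torque'],o['eef_pos'])
a=np.radians(11)
ctrl.move_ptp([.473-.1*np.cos(a),-.294-.1*np.sin(a),.30],down(a))
c=snap('wrist'); save(c,'w2.png',s=1.5); pickle.dump(c,open('w2.pkl','wb'))
o=ctrl.get_obs(); print(o['time_s'],o['wrist_force'],o['joints'],o['eef_pos'],o['gripper_width'])
E
```

```text
4.0917 0.16844460487720478 71.3057792186737 [-0.90635125  1.35407939  3.31782831] [0.48371636 0.23336152 0.09994387]
0.16482437684366735 70.5993139743805 [-0.78395804 -0.07976694 -1.99581959] [-0.02017274  0.0666947  -0.0531329 ] [0.4827216  0.23272391 0.28797565]
7.2583 [ 0.64632955 -0.59615041 -1.71252775] [-8.10389229e-01 -5.22696404e-02  1.35318957e+00  3.76660320e-04
  1.84073180e+00  5.66825675e-01] [ 0.37542277 -0.31237243  0.29998459] 0.1629531895088866
```

View pics/w2.png

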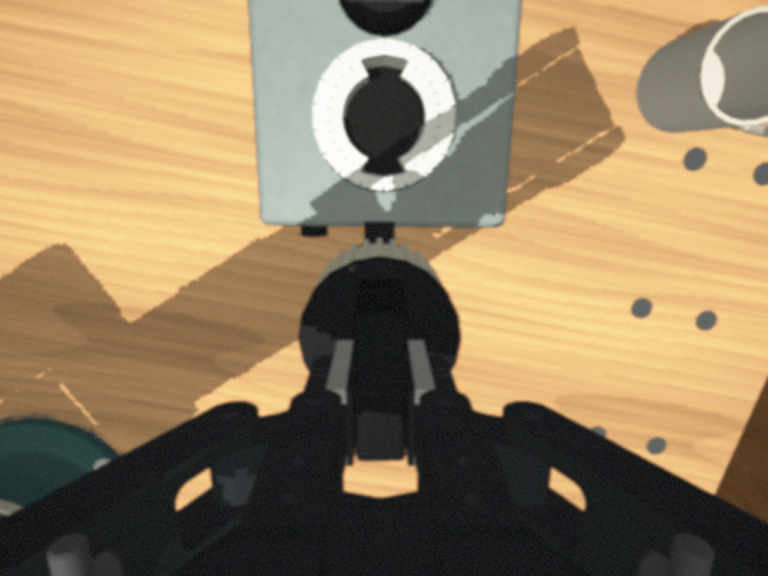

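The cartridge is held and upright, with its front lug at (380,230). The collar is centred at (384,113) with slots at (385,65) and (382,165), nearly in line with the tool. Next I'll fit the collar and the held cap from depth.

```bash
cat > fit.py <<'E'
from h import *
from scipy.optimize import least_squares
def circ(q,r):
    return least_squares(lambda p:np.hypot(*(q-p).T)-r,q.mean(0),loss='soft_l1',f_scale=.001).x
def edge(mask): 
    k=max(cv2.findContours(mask.astype(np.uint8),cv2.RETR_EXTERNAL,cv2.CHAIN_APPROX_NONE)[0],key=len)[:,0]
    return k
E
python3 - <<'E'
from fit import *
import pickle
c=pickle.load(open('w2.pkl','rb')); P=cloud(c)
m=(abs(P[...,2]-.12)<.008)&(np.hypot(P[...,0]-.473,P[...,1]+.294)<.06)
print('z',np.median(P[m][:,2]))
q=np.array([pix2z(c,u,v,.12)[:2] for u,v in edge(m)]); 
p=least_squares(lambda p:np.hypot(*(q-p[:2]).T)-p[2],[*q.mean(0),.048],loss='soft_l1',f_scale=.001).x; print('outer',p)
v,u=np.mgrid[0:384,0:512]; G=np.stack([pix2z(c,a,b,.12)[:2] for b in range(384) for a in range(512)]).reshape(384,512,2)-p[:2]
rr=np.hypot(*np.moveaxis(G,-1,0)); th=np.degrees(np.arctan2(G[...,1],G[...,0]))
g=c['image'].mean(-1)
low=(P[...,2]<.114)
for r0,r1 in ((.031,.034),(.034,.037)):
    s=(rr>r0)&(rr<r1)
    for nm,mm in (('depth',low),('dark',g<60)):
        t=th[s&mm]; A=t[abs(t)<60]; t2=(t%360); B=t2[abs(t2-180)<60]
        print(nm,r0,len(A),A.min() if len(A) else 0,A.max() if len(A) else 0,A.mean(),'|',len(B),B.min(),B.max(),B.mean())
# inner hole: depth low & r<.031
s=low&(rr<.045); q=G[s&(rr<.030)]; print('hole',q.mean(0),len(q))
k=edge(s); hq=np.array([G[b,a] for a,b in k]); ht=np.degrees(np.arctan2(hq[:,1],hq[:,0])); sel=(abs(ht-11)>40)&(abs((ht%360)-191)>40)
print('hole fit',least_squares(lambda p:np.hypot(*(hq[sel]-p[:2]).T)-p[2],[0,0,.0285],loss='soft_l1',f_scale=.001).x)
# held cap / bar in tool frame
e=np.array([0.37542,-0.31237,0.3]); a=np.radians(11)
ex=np.array([np.cos(a),np.sin(a)]); ey=np.array([np.sin(a),-np.cos(a)])
D=P[...,:2]-e[:2]; X=D@ex; Y=D@ey; Z=P[...,2]-e[2]
s=(Z>-.022)&(Z<-.006)&(np.hypot(X,Y)<.05)&(X>.0)
print('cap n',s.sum(), 'z',np.median(Z[s]),'Xmax',X[s].max(),'Ymin/max',Y[s].min(),Y[s].max())
k=np.stack([X[s],Y[s]],-1); 
# outer boundary by angle bins
an=np.degrees(np.arctan2(k[:,1],k[:,0])); R=np.hypot(*k.T)
bd=np.array([k[(abs(an-b)<3)][R[abs(an-b)<3].argmax()] for b in range(-80,81,5) if (abs(an-b)<3).any()])
print('cap centre tool',least_squares(lambda p:np.hypot(*(bd-p[:2]).T)-p[2],[0,0,.032],loss='soft_l1',f_scale=.001).x, circ(bd,.032))
print('tcp rot check', )
E
```

```text
z 0.11999327199286139
outer [ 0.47002752 -0.29659871  0.04766554]
depth 0.031 91 -13.241220008440902 33.56720002354119 10.587283464164802 | 75 167.44296880532193 213.85818064074553 190.8878034988531
dark 0.031 11 -3.908396446060807 29.216412277451234 18.215109173600098 | 65 169.74179177819477 209.87689110534305 189.6385422431374
depth 0.034 99 -13.446913252334463 34.75966629510336 10.25980213137881 | 85 136.7706860725993 214.19159273749963 189.28856389683983
dark 0.034 0 0 0 nan | 74 168.74086410170074 210.4576084351222 189.56705652326954
hole [2.43702104e-04 5.82926767e-05] 2612
hole fit [-0.00050283 -0.00010716  0.02761352]
cap n 3505 z -0.013803483836451524 Xmax 0.03218363492635705 Ymin/max -0.03166858196198405 0.03165568020664297
cap centre tool [ 4.60755072e-04 -1.62572328e-05  3.14967504e-02] [-1.75486224e-04 -1.29654748e-05]
tcp rot check<stdin>:16: RuntimeWarning: Mean of empty slice.
  ret = ret.dtype.type(ret / rcount)
```

```bash
python3 - <<'E'
from h import *
r=down(np.radians(10.4)); x,y=.470,-.2966
ctrl.move_ptp([x,y,.245],r); ctrl.hold(.3)
o=ctrl.get_obs(); f0=np.array(o['wrist_force']); print(o['time_s'],f0,np.array(o['eef_pos']).round(4))
for z in (.228,.222,.217,.212,.208,.204,.200,.196):
    ctrl.movel([x,y,z],r,v=.05); ctrl.hold(.1)
    o=ctrl.get_obs(); f=np.array(o['wrist_force'])-f0
    print(z,np.array(o['eef_pos']).round(4),f.round(1),np.array(o['wrist_torque']).round(2),round(o['gripper_width'],3))
    if f[2]>14 or np.hypot(f[0],f[1])>12: print('stop'); break
print(o['time_s'])
E
```

```text
8.075 [ 0.25540578 -0.23625345 -2.10391077] [ 0.4697 -0.2972  0.2464]
0.228 [ 0.4701 -0.2966  0.2281] [ 0.  -0.3  0.5] [ 0.03 -0.06 -0.02] 0.163
0.222 [ 0.47   -0.2966  0.2219] [-0.7  0.1  0.4] [ 0.02  0.   -0.03] 0.166
0.217 [ 0.47   -0.2966  0.2169] [-0.1 -0.2  0.1] [-0.04 -0.04 -0.03] 0.163
0.212 [ 0.47   -0.2966  0.2119] [-0.4 -0.4 -0.2] [ 0.01  0.02 -0.04] 0.169
0.208 [ 0.47   -0.2966  0.2079] [-0.1  0.3  0.1] [ 0.05 -0.03 -0.02] 0.167
0.204 [ 0.4705 -0.2969  0.2051] [ 0.5 -0.3  4.4] [-0.08 -0.09 -0.07] 0.166
0.2 [ 0.4704 -0.2968  0.2006] [-0.3  0.7  6.8] [-0.11 -0.2  -0.02] 0.164
0.196 [ 0.4704 -0.2969  0.197 ] [ 0.9 -0.2  8.6] [-0.06 -0.2   0.07] 0.171
11.1333
```

It entered cleanly and met the spring at TCP z ≈ 0.2055. Now I'll push to mid-window and turn clockwise, watching the torque.

```bash
python3 - <<'E'
from h import *
x,y=.470,-.2966
def yaw(o): R=Rn.from_rotvec(o['tcp_rot']).as_matrix(); return np.degrees(np.arctan2(R[1,0],R[0,0]))
ctrl.movel([x,y,.1925],v=.05); ctrl.hold(.1)
for k in (0,8,16,25,35,45,55,65,70,74,77,80):
    ctrl.move_ptp([x,y,.1925],down(np.radians(10.4-k))); ctrl.hold(.1)
    o=ctrl.get_obs(); f=np.array(o['wrist_force'])
    print(k,round(yaw(o)-10.4,1),np.array(o['eef_pos']).round(4),f.round(1),np.array(o['wrist_torque']).round(2),round(o['gripper_width'],3))
    if f[2]>25 or np.hypot(f[0],f[1])>15 or abs(o['wrist_torque'][2])>1.2: print('stop'); break
print(o['time_s'])
E
```

```text
0 0.0 [ 0.4705 -0.2969  0.194 ] [0.6 0.3 7. ] [-0.05 -0.11  0.03] 0.17
8 -8.0 [ 0.4704 -0.2971  0.1941] [ 0.7 -0.4  7.6] [-0.06 -0.07 -0.07] 0.164
16 -16.0 [ 0.4703 -0.2971  0.1941] [ 0.9 -0.2  7.6] [-0.08 -0.04 -0.06] 0.165
25 -25.0 [ 0.4703 -0.2972  0.1941] [ 1.2 -0.8  6.9] [-0.11 -0.01 -0.11] 0.173
35 -35.0 [ 0.4703 -0.2972  0.1941] [ 0.2 -0.4  7.9] [-0.07  0.02 -0.06] 0.166
45 -45.0 [ 0.4702 -0.2972  0.194 ] [-0.4 -0.3  7.1] [-0.12  0.   -0.07] 0.164
55 -55.0 [ 0.4702 -0.2972  0.194 ] [0.1 0.8 7.6] [-0.13  0.03 -0.06] 0.165
65 -65.0 [ 0.4701 -0.2973  0.194 ] [ 0.4 -0.4  8.4] [-0.16  0.1  -0.08] 0.169
70 -70.0 [ 0.4701 -0.2973  0.194 ] [-0.7  0.1  8.1] [-0.06  0.09 -0.09] 0.166
74 -74.0 [ 0.4701 -0.2973  0.194 ] [-0.1 -0.2  7.3] [-0.14  0.18  0.02] 0.166
77 -77.0 [ 0.4701 -0.2973  0.194 ] [ 0.4 -1.   7.5] [-0.16  0.11 -0.1 ] 0.161
80 -80.0 [ 0.4699 -0.2973  0.194 ] [-0.8 -1.   6.3] [-0.16  0.18 -0.01] 0.163
15.8917
```

```bash
python3 - <<'E'
from h import *
x,y=.470,-.2966
def yaw(o): R=Rn.from_rotvec(o['tcp_rot']).as_matrix(); return np.degrees(np.arctan2(R[1,0],R[0,0]))
def rep(k):
    o=ctrl.get_obs(); f=np.array(o['wrist_force'])
    print(k,round(yaw(o)-10.4,1),np.array(o['eef_pos']).round(4),f.round(1),np.array(o['wrist_torque']).round(2),round(o['gripper_width'],3),o['time_s']); return o
for k in (81.5,83,84.5):
    ctrl.move_ptp([x,y,.1925],down(np.radians(10.4-k))); ctrl.hold(.1)
    o=rep(k)
    if abs(o['wrist_torque'][2])>.5: break
r=down(np.radians(10.4-80.5))
ctrl.move_ptp([x,y,.1925],r)
for z in (.196,.1985,.2005,.2025,.2045):
    ctrl.movel([x,y,z],r,v=.04); ctrl.hold(.1); o=rep(z)
    if o['wrist_force'][2]<-6: break
c=snap('wrist'); save(c,'w3.png',s=1.5)
E
```

```text
81.5 -81.5 [ 0.4696 -0.2973  0.1939] [-2.  -0.5  8. ] [-0.2   0.34  0.12] 0.167 16.2417
83 -82.9 [ 0.4696 -0.2973  0.194 ] [-1.5 -0.9  9.1] [-0.18  0.42  0.67] 0.166 16.5917
0.196 -80.5 [ 0.4696 -0.2972  0.1969] [-0.8 -0.5  5.6] [-0.19  0.26  0.1 ] 0.166 17.1917
0.1985 -80.5 [ 0.4696 -0.2972  0.1991] [-0.5 -1.1  4.7] [-0.3   0.28  0.06] 0.164 17.5417
0.2005 -80.5 [ 0.4697 -0.297   0.2006] [-1.9 -2.3  3.9] [-0.54  0.44  0.1 ] 0.163 17.8917
0.2025 -80.5 [ 0.4697 -0.2968  0.2018] [-1.1 -3.6 -0.1] [-0.77  0.32  0.01] 0.17 18.2417
0.2045 -80.5 [ 0.4696 -0.2968  0.2019] [ 1.3 -5.  -6.3] [-1.12 -0.04  0.07] 0.168 18.5917
```

View pics/w3.png

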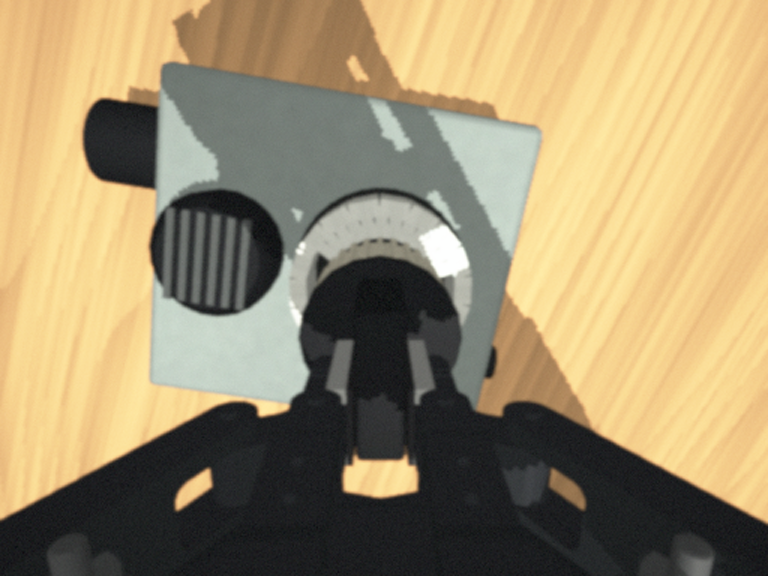

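The stop was felt at about 81.5°. The cartridge then rose to TCP z 0.2019, which puts the foot 18 mm below the collar top, and it held against an upward pull, so it is locked. The view shows it seated in the collar with the slots, at about (320,265), no longer in line with the bar. I'll relax and release.

```bash
python3 - <<'E'
from h import *
x,y=.4698,-.297; a=np.radians(10.4-80.5); r=down(a)
ctrl.movel([x,y,.2025],r,v=.04); ctrl.hold(.1)
ctrl.command_gripper(0.6,20)
ctrl.movel([x,y,.33],r,v=.15)
ctrl.move_ptp([x-.1*np.cos(a),y-.1*np.sin(a),.36],r); ctrl.hold(.3)
c=snap('wrist'); save(c,'w4.png',s=1.5); P=cloud(c); o=ctrl.get_obs(); print(o['time_s'],o['wrist_force'])
m=(P[...,2]>.222)&(P[...,2]<.24)&(np.hypot(P[...,0]-x,P[...,1]-y)<.05)
q=P[m]; b=cv2.minAreaRect(q[:,:2].astype(np.float32)); print(len(q),b,np.median(q[:,2]),q[:,2].max())
m=(P[...,2]>.18)&(P[...,2]<.195)&(np.hypot(P[...,0]-x,P[...,1]-y)<.05); print(cv2.minEnclosingCircle(P[m][:,:2].astype(np.float32)),np.median(P[m][:,2]))
E
```

```text
21.2833 [-0.01648789 -0.09509439  0.94133836]
1164 ((0.46996453404426575, -0.2961570918560028), (0.01580941304564476, 0.049098607152700424), 19.860063552856445) 0.22997881530799144 0.2324268007809825
((0.4698543846607208, -0.29624757170677185), 0.03192150220274925) 0.1881022602737387
```

View pics/w4.png

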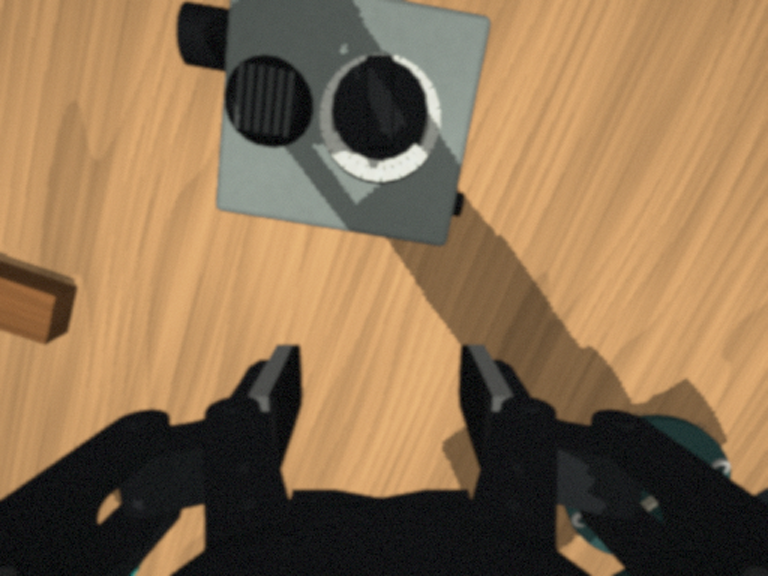

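After release the cartridge at (380,105) is concentric with the collar and upright. Its bar is at −70.1° (80.5° turned) and its top at 0.230 m, both as expected when locked.

```bash
python3 -c "
from h import *
print(ctrl.sign_off())"
```

```text
the job is handed in; nothing more can be done
None
```

The filter cartridge is locked upright in the collar, turned about 80.5° clockwise after reaching the stop, and stayed there when released; the jar, offcut, mug and turquoise look-alikes were not touched, and I handed the job in at about 21 s of the 48 s allowed.

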